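Shut the caddy vent and do up its wing screw

ROBOT

A 7-joint arm with a two-finger parallel gripper is mounted at the origin on the work surface. World frame = base frame: x ahead of the robot, y to its left, z up, the work surface at z = 0. Lengths are in m, angles in rad, forces in N, time in s.
With the tool pointing down it reaches from about 0.35 to 0.9 m from the base axis. Payload 7.2 kg.
Tool frame: the origin (TCP) lies midway between the tips of the shut fingers; the grasp point (between the pads) lies 19 mm behind it (robot.grip_point_offset is the distance from the TCP to the grasp point, in m); z points along the fingers, y is the line along which they close (so a half turn about z gives the same grasp; the last joint's range is limited). The gripper opens to 88 mm and grips with 3 to 60 N. Pads are 20 mm wide; open, the fingers measure 115 mm over their backs; the gripper's body (75 mm by 178 mm) begins 61 mm behind the grasp point.
Start: joints at [1.056, 0.411, -0.013, 1.596, 0.006, 1.134, -0.082], TCP at [0.27, -0.564, 0.201] pointing down, gripper open.
Joint ranges: [-2.95, 2.95], [-0.29, 1.99], [-1.47, 1.44], [0.14, 2.54], [-1.03, 4.17], [0.13, 1.85], [-2.86, 2.86]. Speed limits (rad/s): [2.39, 2.39, 3.01, 3.01, 3.14, 3.14, 3.14].

INTERFACE

Orientations are given as a rotation vector (axis times angle).
In Python, from station import status, get_image, robot, recognise, tip_of gives the robot as it stands. The module is installed in compiled form; this text tells all that it offers.
- The arm moves only by the shell command python3 -m jog 'ROWS' [FORCE]. ROWS is JSON, a list of rows, each an object of numbers: "wx", "wy", "wz": the turn, a rotation vector about the tool's x, y, z in degrees; "tx", "ty", "tz": the shift along the tool's x, y, z in cm; "hand": the opening in per cent of the stroke, from 0 (shut) to 100 (fully open). A call has 1 to 20 rows; each row shifts and turns the commanded pose from where the row before left it, along the tool's axes as they then stand; what a row does not reach is not made up. A row lasts 1/8 s, in which the tool goes at most 62.5 mm and 10.7 degrees, less where a joint would pass 70% of its speed; a pose out of reach is approached as far as the arm can. A call is refused whole if a number of a shift passes 6.25 or a number of a turn 10.7, either way. A call with a gripper value outside its range is refused whole. The fingers move at their own pace and stop on an object; FORCE is the grip in N (left out, the last holds). Time passes only in rows, so rows that do not move let the fingers close. It gives the time, the measured TCP pose, the force, the opening and the grip force at its end, in the units of the state.
- status.sense(): the state, without advancing time (a new reading comes with each control period).
- get_image(name): name is "scene" or "top" or "wrist"; returns a dict with "image" (384x512x3 uint8, blue, green, red), "mtx" (3x3 intrinsics, pixels), "world_from_camera" (4x4, takes a point from camera to world coordinates); the wrist camera has in their place "tool_from_camera" (4x4, takes a point from camera to tool coordinates, whose origin is the TCP and whose axes are the flange's). Camera axes: x right, y down, z forward; pixel columns grow to the right and rows downward; lengths in m; the calibration is good to about 2 mm. A picture is of the moment at which its call begins: read the wrist's pose just before it. There is no depth.
- robot.sign_off(): hands the job in; it is judged then, once.
Trained networks look in the newest picture that a camera, given by its name, has taken for a name from the list of things; names that differ only in an ending like _2 or _b are one class to them, and where a whole thing is asked for, a point or a joint stands for the part that bears it (a point fixed in the world has none). Each returns a list of dicts, best first, with "confidence" (0 to 1); they miss things now and then, are a little off and sometimes report something else, mostly with a low value. They report only what shows in the picture. A call takes as long as a camera call.
- recognise(query, camera): "extent" ([left, top, width, height] in pixels, round what is visible of it).
- tip_of(query, camera): "xy" ([column, row] in pixels: a listed point, or the origin of a listed thing).
The state is a dict: "clock": time; "joints": joint angles; "qvel": joint speeds; "joint_torque": joint torques, N m; "ee_pos": TCP position; "eef_rot": TCP orientation; "wrist_force": force on the tool from outside, world axes, zero at the start; "ft_torque": the same for the moment, N m; "finger_gap": finger opening in m; "grasp_force": force on a finger pad.
Only numpy, scipy, OpenCV 4.12 (cv2) and the standard library are available. Lean on these libraries where they do the work, as an engineer would, in place of code of your own. Each camera call takes 0.05 s, during which the arm holds its last target. There are 200 camera calls.

TASK

The green vent flap on the lid of the scrap caddy has swung open and its wing screw has worked loose. Push the flap by its upright peg until it fully covers the round vent and stops, and then screw the black wing screw fully home by pushing its wings round clockwise (seen from above) with a fingertip, stroke after stroke, until it stops with its red end pointing at the vent. Only push with the fingers: leave the caddy standing where it is, and leave the jar, the dustpan and the spoon alone.

Things in the scene. Friction and masses are not known exactly. Their poses are not given: they have to be found in the camera images.
- caddy: Oval white kitchen caddy standing loose on the benchtop, about 2.2 kg, 300 mm long along its own y, 200 mm wide along its x, z up, lid top 160 mm above its origin (centre of its underside). On the lid, at caddy (x, y): wing screw and flap pivot at (0, 30 mm), vent at (0, -50 mm), grip block behind the screw at +y.
- vent (a point): Centre of the round black vent, 42 mm diameter, level with the lid top, 80 mm from the screw axis along caddy -y.
- lid_grip (a point): Centre of the top of the grey lid grip, a fixed block 60 mm (caddy x) by 22 mm (caddy y), 30 mm above the lid. Its face is 42 mm from the screw's axis on caddy +y, so a fingertip lacks room to pass on that side of the screw.
- screw_axis (a point): On the upright axis of the black wing screw, level with the top of its wings, 33 mm above the lid; fixed to the caddy, does not turn. Hub 20 mm diameter with a thin stud to 38 mm above the lid. Two straight wings in one line through the axis, each reaching 39 mm from it, 8 mm thick, from 11 to 33 mm above the lid. One wing has a red end.
- wingscrew (a joint): Turn of the wing screw in rad, growing clockwise seen from above (tightening), 0 to 6.2 = hard stop, fully home. At q the red wing points (6.2 - q) rad counter-clockwise, seen from above, of the direction to the vent. Starts between 0.2 and 3.0. Friction 0.03 N m (1 N at the wing); stays where it is left, keeps its height.
- flap (a joint): Swing of the green flap in rad about the screw's axis: 0 = hard stop, centred over the vent; grows as it opens counter-clockwise seen from above, towards caddy +x, up to 1.3. Starts between 0.6 and 1.1. Friction 0.04 N m; stays where it is left. A flat plate, its top 5.5 mm above the lid at most, with a 56 mm disc 80 mm from the pivot.
- tab (a point): Centre of the top of the upright green peg on the flap: 14 mm diameter, 92 mm from the pivot axis, rising to 30 mm above the lid.
- jar: Bystander, loose and fragile: glass storage jar with clamp lid, 90 mm diameter (about 96 mm over its wire clamp), 131 mm tall; origin at the centre of its underside.
- dustpan: Bystander, loose: grey plastic dustpan set upright on its lip, 60 mm along its x, 170 mm along its y, 210 mm tall with the handle that stands up; its open side faces its own -x; origin at the centre of its underside.
- spoon: Bystander, loose: stainless spoon lying on the benchtop along its own x, about 200 mm long, under 25 mm high.

How it is judged:
By the outcome, as a careful person would: the job done as asked, in the order asked, and still so for the second after the job is handed in, with the robot touching nothing.
It also fails if it takes over 64 s, if anything falls off the work surface, if the arm or the gripper's body presses on something with over 40 N, if the wrist force passes 120 N, or if a joint passes its speed limit or range.

## Working session

There is one attempt and no reset: what is moved stays moved. The work goes in short steps, Python scripts to look and compute and a shell command to move; the robot and the scene stay as the last step left them, time stands still between calls to the robot, and variables do not carry over. Pictures are saved under pics/ and viewed, at most 10 in all, crops included, and the job is handed in when it is done.

```bash
mkdir -p pics; cat > h.py <<'E'
import numpy as np, cv2
from station import status, get_image, robot, recognise, tip_of
from scipy.spatial.transform import Rotation as R
def ray(cam,d,xy,st=None):
    if 'world_from_camera' in d: T=np.array(d['world_from_camera'])
    else:
        W=np.eye(4); W[:3,:3]=R.from_rotvec(st['eef_rot']).as_matrix(); W[:3,3]=st['ee_pos']
        T=W@np.array(d['tool_from_camera'])
    v=np.linalg.inv(np.array(d['mtx']))@np.array([xy[0],xy[1],1.])
    return T[:3,3],T[:3,:3]@(v/np.linalg.norm(v))
def tri(rays):
    A=sum(np.eye(3)-np.outer(v,v) for o,v in rays); b=sum((np.eye(3)-np.outer(v,v))@o for o,v in rays)
    return np.linalg.solve(A,b)
def atz(r,z): o,v=r; return o+v*(z-o[2])/v[2]
E
python3 - <<'E'
from h import *
s=status.sense(); print(s['clock'],s['ee_pos'],s['eef_rot'],R.from_rotvec(s['eef_rot']).as_matrix().round(3))
D={}
for c in ['scene','top']:
    d=get_image(c); D[c]=d; cv2.imwrite(f'pics/{c}0.png',d['image'])
    print(c,np.array(d['world_from_camera']).round(3).tolist())
for q in ['vent','lid_grip','screw_axis','tab','caddy','jar','dustpan','spoon']:
    rs=[]
    for c in D:
        t=tip_of(q,c)
        if t: 
            r=ray(c,D[c],t[0]['xy']); rs.append(r); print(q,c,np.round(t[0]['xy'],1),round(t[0]['confidence'],2), [ (np.round(u['xy']),round(u['confidence'],2)) for u in t[1:3]])
    if len(rs)==2: print('   3d',tri(rs).round(4))
for q in ['jar','dustpan','spoon','flap','wingscrew']:
    for c in D:
        t=recognise(q,c); print(q,c,[(np.round(u['extent']),round(u['confidence'],2)) for u in t[:2]])
a=cv2.resize(np.hstack([D['scene']['image'][:, :],]),(800,600)); cv2.imwrite('pics/s0.png',a)
cv2.imwrite('pics/t0.png',cv2.resize(D['top']['image'],(800,600)))
E
```

```text
0.0 [ 0.26978287 -0.56319077  0.19972412] [-3.06204101e+00 -6.95692679e-01  7.44979882e-04] [[ 0.902  0.432 -0.001]
 [ 0.432 -0.902  0.001]
 [-0.    -0.002 -1.   ]]
scene [[0.237, 0.654, -0.718, 1.716], [0.971, -0.144, 0.189, -0.315], [0.02, -0.742, -0.67, 1.267], [0.0, 0.0, 0.0, 1.0]]
top [[-0.016, -0.998, 0.056, 0.46], [-1.0, 0.016, 0.015, -0.011], [-0.016, -0.056, -0.998, 1.273], [0.0, 0.0, 0.0, 1.0]]
vent scene [235.8 193.1] 0.83 []
vent top [280.4 182.8] 0.83 []
   3d [ 0.5477 -0.0555  0.1676]
lid_grip scene [277.  177.3] 0.75 []
lid_grip top [234.1 191.2] 0.9 [(array([378., 233.]), 0.31)]
   3d [0.5262 0.0829 0.1923]
screw_axis scene [140.5 212.6] 0.68 []
screw_axis top [250.2 190.1] 0.77 []
   3d [ 0.5445 -0.1683  0.1645]
tab scene [246.8 195.4] 0.8 [(array([139., 212.]), 0.71)]
tab top [272.4 158.3] 0.61 []
   3d [ 0.6124 -0.0336  0.2114]
caddy scene [250.7 226. ] 0.86 []
jar scene [364.2 232.8] 0.76 []
jar top [140.  150.6] 0.68 []
   3d [0.6726 0.3897 0.0065]
dustpan scene [136.2 264.2] 0.75 []
dustpan top [384.6 153.7] 0.82 []
   3d [ 0.649  -0.4045  0.0158]
spoon scene [142.2 211. ] 0.64 [(array([250., 221.]), 0.43), (array([275., 178.]), 0.17)]
spoon top [377.3 235.4] 0.69 []
   3d [ 0.3843 -0.3725 -0.0042]
jar scene [(array([357., 199.,  35.,  46.]), 0.84), (array([242., 188.,  21.,  19.]), 0.39)]
jar top [(array([116., 126.,  40.,  37.]), 0.68)]
dustpan scene [(array([101., 223.,  64.,  62.]), 0.94), (array([238., 185.,  25.,  26.]), 0.18)]
dustpan top [(array([361., 129.,  69.,  44.]), 0.9)]
spoon scene [(array([131., 190.,  26.,  38.]), 0.71), (array([206., 168.,  88.,  80.]), 0.6)]
spoon top [(array([362., 206.,  30.,  60.]), 0.65)]
flap scene [(array([242., 188.,  23.,  20.]), 0.63)]
flap top [(array([249., 162.,  32.,  37.]), 0.6)]
wingscrew scene []
wingscrew top []
```

View pics/s0.png

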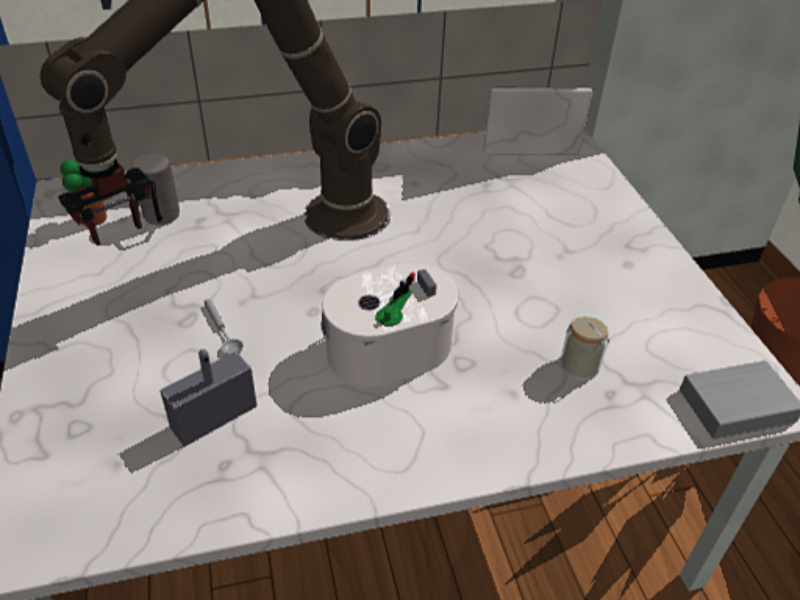

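View pics/t0.png

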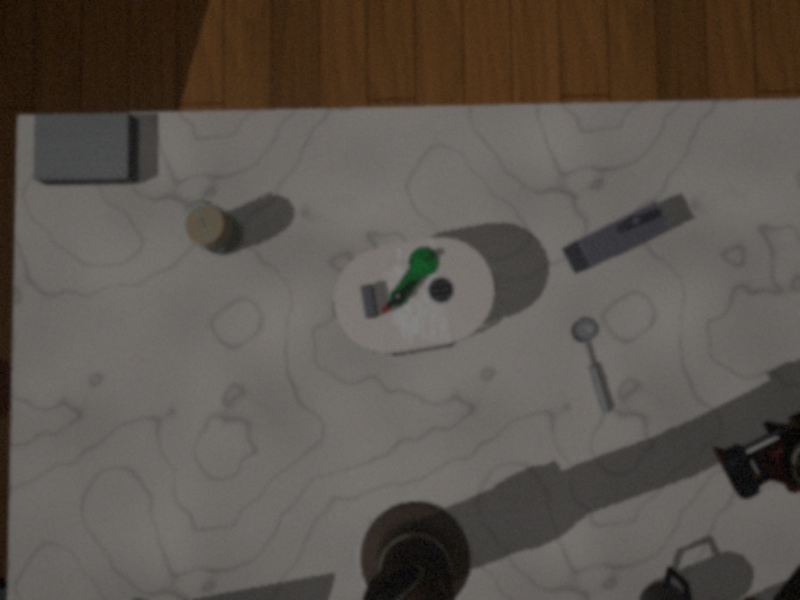

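The scene view shows the caddy in mid-table: vent at (370,302), grip at (427,283), and the flap open toward +x. In the top view the vent is at (441,290), the peg near (428,257), the screw near (400,297) and the red wing end at (385,308), pointing toward the grip and the robot. The network's scene-view `screw_axis` hit at (140,212) is actually the spoon, so I'm rejecting it. Next I'll hover over the caddy for wrist views.

```bash
python3 -m jog '[{"tz":-3,"hand":0},{"tx":3.6,"ty":-3,"tz":-2},{"tx":3.6,"ty":-3,"tz":-2},{"tx":3.6,"ty":-3,"tz":-2},{"tx":3.6,"ty":-3,"tz":-2},{"tx":3.6,"ty":-3,"tz":-2},{"tx":3.6,"ty":-3,"tz":-2},{"tx":3.6,"ty":-3,"tz":-2},{"tx":3.6,"ty":-3,"tz":-1},{"tx":3.6,"ty":-3},{"tx":3.6,"ty":-3},{"tx":3.6,"ty":-3},{"tx":2,"ty":-2},{},{}]'
cat > look.py <<'E'
from h import *
import sys
s=status.sense(); d=get_image('wrist'); cv2.imwrite('pics/'+sys.argv[1],cv2.resize(d['image'],(800,600)))
np.save('pics/last.npy',{'s':s,'d':d},allow_pickle=True)
print(s['clock'],np.round(s['ee_pos'],4),R.from_rotvec(s['eef_rot']).as_matrix().round(3).tolist(),np.round(s['wrist_force'],2))
print(np.array(d['tool_from_camera']).round(3).tolist())
Z=dict(vent=.16,lid_grip=.19,screw_axis=.193,tab=.19)
for q in Z:
    for t in tip_of(q,'wrist')[:2]:
        print(q,np.round(t['xy'],1),round(t['confidence'],2),atz(ray('wrist',d,t['xy'],s),Z[q]).round(4))
E
python3 look.py w1.png
```

```text
1.4 [ 0.2701 -0.5637  0.2005] [[0.902, 0.432, 0.0], [0.432, -0.902, 0.0], [0.0, -0.0, -1.0]] [0.64 0.29 0.58]
[[-0.001, -0.952, -0.306, 0.084], [1.0, -0.0, -0.001, -0.0], [0.001, -0.306, 0.952, -0.184], [0.0, 0.0, 0.0, 1.0]]validation failed for argument at $[0]...
```

View pics/w1.png

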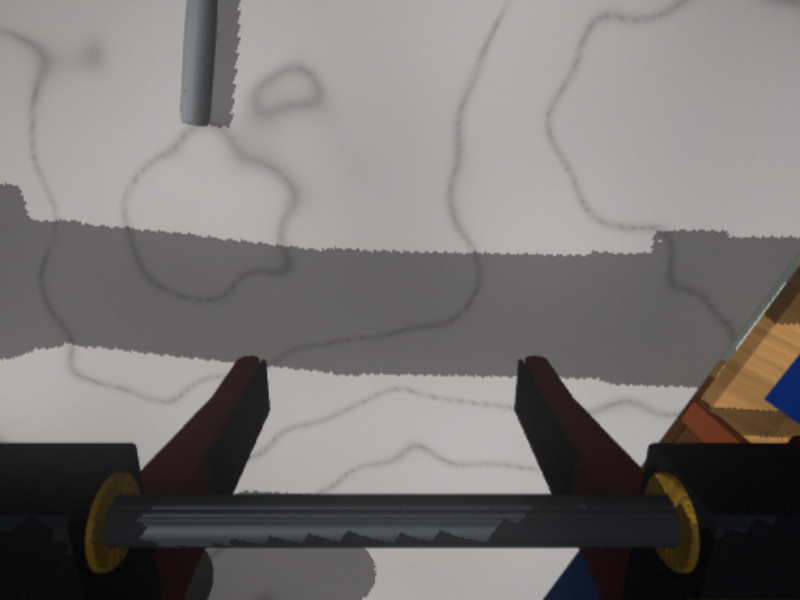

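The wrist view shows only bare benchtop, the spoon handle at (200,60) and the open fingers. The move was refused, so I'll retry with every key spelled out.

```bash
python3 -m jog '[{"wx":0,"wy":0,"wz":0,"tx":0,"ty":0,"tz":-3,"hand":0}]' && python3 -m jog '[{"tx":3.6,"ty":-3,"tz":-2},{"tx":3.6,"ty":-3,"tz":-2}]'
```

```text
clock: 1.78
ee_pos: [0.2694, -0.5623, 0.2286]
eef_rot: [-3.059, -0.695, 0.002]
wrist_force: [0.1, -0.9, 0.6]
finger_gap: 0.0806
grasp_force: 0.0validation failed for argument at $[0]...
```

All seven keys are required in every row.

```bash
python3 -m jog '[{"wx":0,"wy":0,"wz":0,"tx":3.6,"ty":-3,"tz":-2,"hand":0},{"wx":0,"wy":0,"wz":0,"tx":3.6,"ty":-3,"tz":-2,"hand":0},{"wx":0,"wy":0,"wz":0,"tx":3.6,"ty":-3,"tz":-2,"hand":0},{"wx":0,"wy":0,"wz":0,"tx":3.6,"ty":-3,"tz":-2,"hand":0},{"wx":0,"wy":0,"wz":0,"tx":3.6,"ty":-3,"tz":-2,"hand":0},{"wx":0,"wy":0,"wz":0,"tx":3.6,"ty":-3,"tz":-2,"hand":0},{"wx":0,"wy":0,"wz":0,"tx":3.6,"ty":-3,"tz":-2,"hand":0},{"wx":0,"wy":0,"wz":0,"tx":3.6,"ty":-3,"tz":-1,"hand":0},{"wx":0,"wy":0,"wz":0,"tx":3.6,"ty":-3,"tz":0,"hand":0},{"wx":0,"wy":0,"wz":0,"tx":3.6,"ty":-3,"tz":0,"hand":0},{"wx":0,"wy":0,"wz":0,"tx":3.6,"ty":-3,"tz":0,"hand":0},{"wx":0,"wy":0,"wz":0,"tx":2,"ty":-2,"tz":0,"hand":0},{"wx":0,"wy":0,"wz":0,"tx":0,"ty":0,"tz":0,"hand":0},{"wx":0,"wy":0,"wz":0,"tx":0,"ty":0,"tz":0,"hand":0},{"wx":0,"wy":0,"wz":0,"tx":0,"ty":0,"tz":0,"hand":0}]'
python3 look.py w2.png
```

```text
clock: 3.65
ee_pos: [0.4937, -0.0696, 0.3806]
eef_rot: [3.064, 0.693, -0.0]
wrist_force: [0.2, -0.2, -0.1]
finger_gap: 0.0006
grasp_force: 0.0
3.65 [ 0.4937 -0.0696  0.3806] [[0.903, 0.43, -0.0], [0.43, -0.903, -0.0], [-0.0, 0.0, -1.0]] [ 0.25 -0.19 -0.09]
[[-0.001, -0.952, -0.306, 0.084], [1.0, -0.0, -0.001, -0.0], [0.001, -0.306, 0.952, -0.184], [0.0, 0.0, 0.0, 1.0]]
vent [258.  119.5] 0.64 [ 0.5381 -0.0582  0.16  ]
lid_grip [139.   83.3] 0.96 [0.5195 0.0779 0.19  ]
screw_axis [188.8  97.4] 0.92 [0.5295 0.0228 0.193 ]
tab [264.5  57.3] 0.85 [ 0.6021 -0.0342  0.19  ]
```

View pics/w2.png

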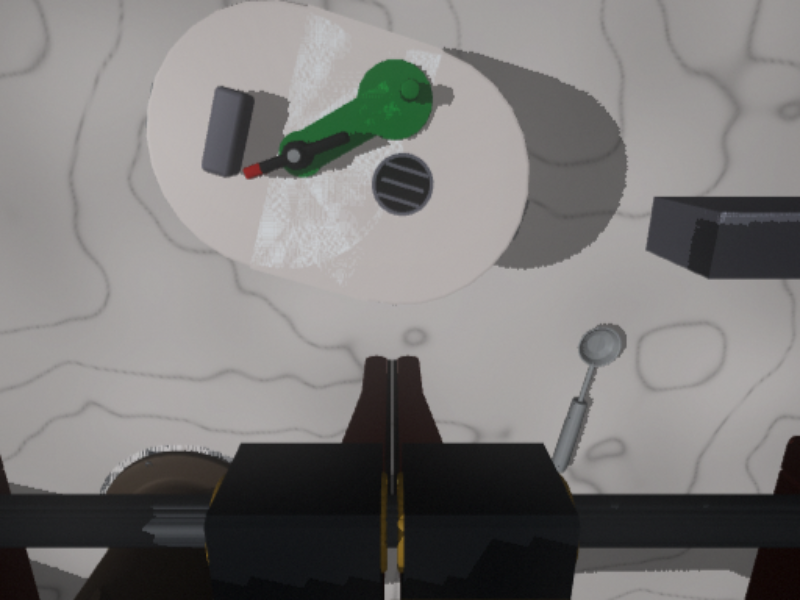

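The wrist view shows grip (228,130), screw (293,155), red wing end (252,172), black wing end (348,135), vent (403,184) and peg top (410,90), all consistent with the network hits. I'll fit the caddy pose to rays from every view.

```bash
cat > fit.py <<'E'
from h import *
from scipy.optimize import least_squares
L=np.load('pics/last.npy',allow_pickle=True).item(); obs=[]
Q=['vent','lid_grip','screw_axis','tab']
for q in Q:
    for t in tip_of(q,'wrist')[:1]: obs.append((q,ray('w',L['d'],t['xy'],L['s']),'w'))
for c in ['top','scene']:
    d=get_image(c)
    for q in Q:
        for t in tip_of(q,c)[:1]: obs.append((q,ray(c,d,t['xy']),c))
def pts(p):
    x,y,a,f,z=p; c,s=np.cos(a),np.sin(a); M=np.array([[c,-s],[s,c]])
    P=dict(vent=(0,-.05,0),lid_grip=(0,.083,.03),screw_axis=(0,.03,.033),tab=(.092*np.sin(f),.03-.092*np.cos(f),.03))
    return {k:np.r_[M@v[:2]+[x,y],z+v[2]] for k,v in P.items()}
def res(p,per=False):
    P=pts(p); return [np.linalg.norm(np.cross(P[q]-r[0],r[1])) for q,r,c in obs] if per else np.concatenate([np.cross(P[q]-r[0],r[1])/.003 for q,r,c in obs])
r=least_squares(res,[.53,-.006,.1,.8,.16],loss='soft_l1')
print('x y yaw flap ztop',r.x.round(4)); print({k:v.round(4).tolist() for k,v in pts(r.x).items()})
print([(o[0],o[2],round(e*1000,1)) for o,e in zip(obs,res(r.x,True))])
E
python3 fit.py; python3 - <<'E'
from h import *
L=np.load('pics/last.npy',allow_pickle=True).item()
a,b=[atz(ray('w',L['d'],p,L['s']),.193) for p in [(161.3,110.1),(222.7,86.4)]]
print(a,b,(a+b)/2,np.linalg.norm(a-b),np.degrees(np.arctan2(*(a-b)[1::-1])))
E
```

```text
x y yaw flap ztop [ 0.531  -0.0037  0.0054  0.8328  0.1615]
{'vent': [0.5313, -0.0537, 0.1615], 'lid_grip': [0.5306, 0.0793, 0.1915], 'screw_axis': [0.5309, 0.0263, 0.1945], 'tab': [0.5993, -0.0352, 0.1915]}
[('vent', 'w', np.float64(8.2)), ('lid_grip', 'w', np.float64(11.0)), ('screw_axis', 'w', np.float64(3.9)), ('tab', 'w', np.float64(2.9)), ('vent', 'top', np.float64(84.5)), ('lid_grip', 'top', np.float64(270.2)), ('screw_axis', 'top', np.float64(14.7)), ('tab', 'top', np.float64(13.5)), ('vent', 'scene', np.float64(4.3)), ('lid_grip', 'scene', np.float64(3.2)), ('screw_axis', 'scene', np.float64(9.6)), ('tab', 'scene', np.float64(3.9))]
[0.50377314 0.04520749 0.193     ] [ 0.55596741 -0.00614477  0.193     ] [0.52987027 0.01953136 0.193     ] 0.07322087405688692 135.46589813712308
```

```bash
python3 -m jog '[{"wx":0,"wy":0,"wz":0,"tx":2.5,"ty":-3,"tz":2,"hand":0},{"wx":0,"wy":0,"wz":0,"tx":2.5,"ty":-3,"tz":2,"hand":0},{"wx":0,"wy":0,"wz":0,"tx":0,"ty":0,"tz":0,"hand":0},{"wx":0,"wy":0,"wz":0,"tx":0,"ty":0,"tz":0,"hand":0},{"wx":0,"wy":0,"wz":0,"tx":0,"ty":0,"tz":0,"hand":0}]' | head -2
cp pics/last.npy pics/v1.npy
python3 look.py w3.png
cat > fit2.py <<'E'
import re
src=open('fit.py').read()
pre,post=src.split("for c in ['top','scene']:")[0],src[src.index('def pts'):]
add='''
V=np.load('pics/v1.npy',allow_pickle=True).item()
for q,xy in dict(vent=(258,119.5),lid_grip=(139,83.3),screw_axis=(188.8,97.4),tab=(264.5,57.3)).items(): obs.append((q,ray('w',V['d'],xy,V['s']),'v1'))
for c,D in dict(top=dict(vent=(280.4,182.8),lid_grip=(234.1,191.2),screw_axis=(250.2,190.1),tab=(272.4,158.3)),scene=dict(vent=(235.8,193.1),lid_grip=(277,177.3),tab=(246.8,195.4))).items():
    d=get_image(c)
    for q in D: obs.append((q,ray(c,d,D[q]),c))
'''
exec(pre+add+post)
E
python3 fit2.py
```

```text
clock: 5.22
ee_pos: [0.5133, 0.0062, 0.3411]
5.225 [0.5133 0.0062 0.3411] [[0.903, 0.43, 0.001], [0.43, -0.903, -0.001], [0.001, 0.001, -1.0]] [0.27 0.59 0.06]
[[-0.001, -0.952, -0.306, 0.084], [1.0, -0.0, -0.001, -0.0], [0.001, -0.306, 0.952, -0.184], [0.0, 0.0, 0.0, 1.0]]
vent [311.8 167.4] 0.68 [ 0.5389 -0.0595  0.16  ]
lid_grip [192.4 133.8] 0.82 [0.5216 0.0762 0.19  ]
screw_axis [243.5 151.9] 0.76 [0.5276 0.0213 0.193 ]
screw_axis [508.2 177.4] 0.53 [ 0.6232 -0.2429  0.193 ]
tab [322.4 109.1] 0.96 [ 0.6002 -0.0318  0.19  ]
x y yaw flap ztop [ 0.5338 -0.0057  0.1346  0.7741  0.166 ]
{'vent': [0.5405, -0.0553, 0.166], 'lid_grip': [0.5227, 0.0765, 0.196], 'screw_axis': [0.5298, 0.024, 0.199], 'tab': [0.6023, -0.0326, 0.196]}
[('vent', 'w', np.float64(2.5)), ('lid_grip', 'w', np.float64(0.9)), ('screw_axis', 'w', np.float64(2.5)), ('tab', 'w', np.float64(3.1)), ('vent', 'v1', np.float64(3.2)), ('lid_grip', 'v1', np.float64(2.3)), ('screw_axis', 'v1', np.float64(2.1)), ('tab', 'v1', np.float64(1.8)), ('vent', 'top', np.float64(7.7)), ('lid_grip', 'top', np.float64(1.8)), ('screw_axis', 'top', np.float64(8.2)), ('tab', 'top', np.float64(12.6)), ('vent', 'scene', np.float64(3.5)), ('lid_grip', 'scene', np.float64(13.5)), ('tab', 'scene', np.float64(4.6))]
```

View pics/w3.png

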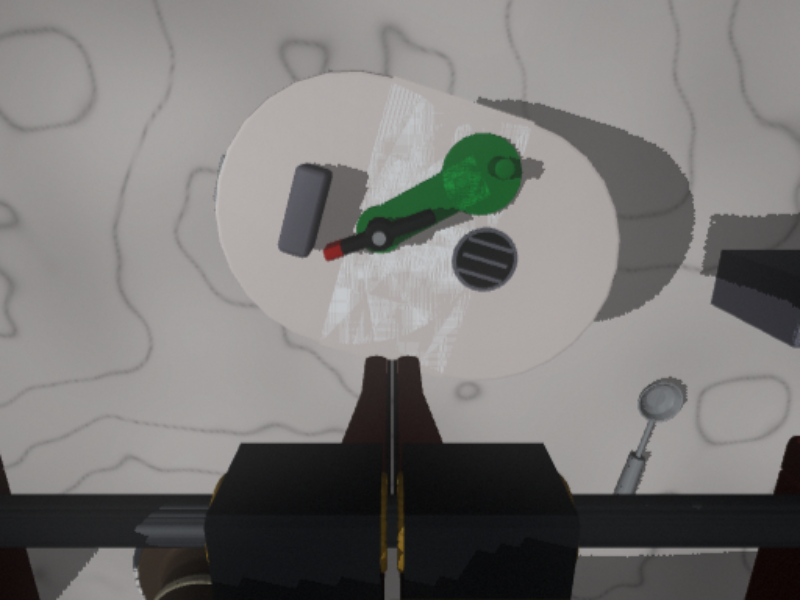

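The second wrist view agrees: screw (378,238), red end (333,252), vent (485,259), peg (505,168). The fitted distances match the given sizes, with the screw at about (0.529, 0.023), caddy yaw about 0.13 and flap about 0.77. Next I'll move beside the peg on its open side and lower the shut fingers.

```bash
python3 -m jog '[{"wx":0,"wy":0,"wz":0,"tx":4.8,"ty":2.9,"tz":0,"hand":0},{"wx":0,"wy":0,"wz":0,"tx":4.8,"ty":2.8,"tz":0,"hand":0},{"wx":0,"wy":0,"wz":0,"tx":0,"ty":0,"tz":4.4,"hand":0},{"wx":0,"wy":0,"wz":0,"tx":0,"ty":0,"tz":4,"hand":0},{"wx":0,"wy":0,"wz":0,"tx":0,"ty":0,"tz":4,"hand":0},{"wx":0,"wy":0,"wz":0,"tx":0,"ty":0,"tz":4,"hand":0},{"wx":0,"wy":0,"wz":0,"tx":0,"ty":0,"tz":0,"hand":0},{"wx":0,"wy":0,"wz":0,"tx":0,"ty":0,"tz":0,"hand":0},{"wx":0,"wy":0,"wz":0,"tx":0,"ty":0,"tz":0,"hand":0}]'
```

```text
clock: 6.9
ee_pos: [0.6255, -0.0023, 0.1787]
eef_rot: [3.063, 0.696, 0.005]
wrist_force: [-0.0, -0.5, -0.1]
finger_gap: 0.0004
grasp_force: 0.0
```

```bash
python3 -m jog '[{"wx":0,"wy":0,"wz":0,"tx":0,"ty":1.8,"tz":0,"hand":0},{"wx":0,"wy":0,"wz":0,"tx":-0.8,"ty":0,"tz":0,"hand":0},{"wx":0,"wy":0,"wz":0,"tx":-0.8,"ty":0,"tz":0,"hand":0},{"wx":0,"wy":0,"wz":0,"tx":-0.75,"ty":0.25,"tz":0,"hand":0},{"wx":0,"wy":0,"wz":0,"tx":-0.75,"ty":0.25,"tz":0,"hand":0},{"wx":0,"wy":0,"wz":0,"tx":-0.75,"ty":0.25,"tz":0,"hand":0},{"wx":0,"wy":0,"wz":0,"tx":-0.8,"ty":0.05,"tz":0,"hand":0},{"wx":0,"wy":0,"wz":0,"tx":-0.8,"ty":0.05,"tz":0,"hand":0},{"wx":0,"wy":0,"wz":0,"tx":-0.8,"ty":0.05,"tz":0,"hand":0},{"wx":0,"wy":0,"wz":0,"tx":-0.7,"ty":-0.1,"tz":0,"hand":0},{"wx":0,"wy":0,"wz":0,"tx":-0.7,"ty":-0.1,"tz":0,"hand":0},{"wx":0,"wy":0,"wz":0,"tx":0,"ty":0,"tz":0,"hand":0},{"wx":0,"wy":0,"wz":0,"tx":0,"ty":0,"tz":0,"hand":0}]'
cat > look2.py <<'E'
from h import *
import sys
s=status.sense(); d=get_image('wrist'); np.save('pics/last.npy',{'s':s,'d':d},allow_pickle=True)
cv2.imwrite('pics/'+sys.argv[1],cv2.resize(d['image'],(800,600)))
for q,z in dict(vent=.16,lid_grip=.19,screw_axis=.193,tab=.19).items():
    for t in tip_of(q,'wrist')[:1]: print(q,np.round(t['xy'],1),round(t['confidence'],2),atz(ray('wrist',d,t['xy'],s),z).round(4))
E
python3 look2.py w4.png
```

```text
clock: 8.52
ee_pos: [0.5664, -0.058, 0.1766]
eef_rot: [3.063, 0.696, 0.001]
wrist_force: [0.3, -0.2, -0.7]
finger_gap: 0.0002
grasp_force: 0.0
vent [232.4 251.4] 0.87 [ 0.539 -0.057  0.16 ]
lid_grip [  0.  211.2] 0.57 [0.521  0.0767 0.19  ]
screw_axis [ 95.3 240.7] 0.82 [0.5285 0.0221 0.193 ]
tab [234.6 163.9] 0.89 [ 0.6026 -0.0309  0.19  ]
```

View pics/w4.png

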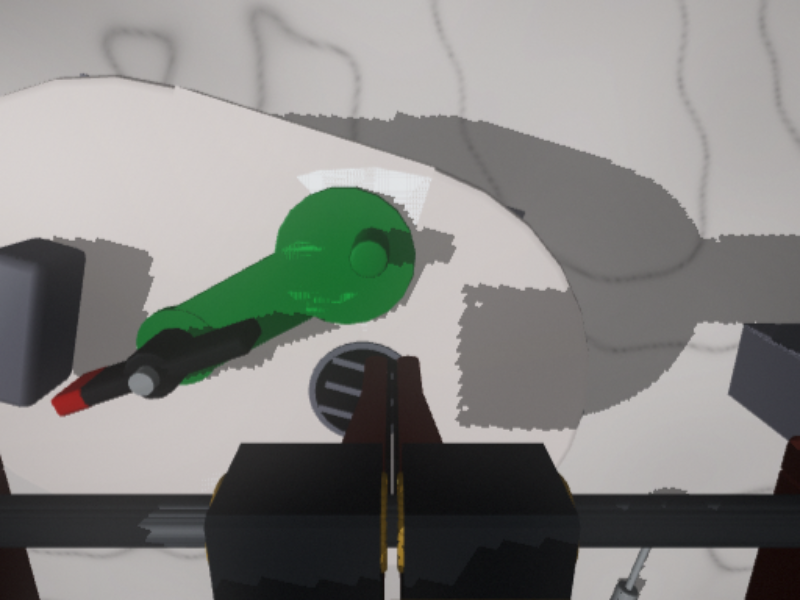

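```bash
python3 - <<'E'
from h import *
L=np.load('pics/last.npy',allow_pickle=True).item(); V=np.load('pics/v1.npy',allow_pickle=True).item()
M=np.array(L['d']['mtx']); print(M.round(1).tolist())
T=np.linalg.inv(np.array(L['d']['tool_from_camera'])); 
for z in (0,-.03): p=M@(T@[0,0,z,1])[:3]; print(z,(p[:2]/p[2]).round(1))
a=dict(vent=(232.4,251.4),screw_axis=(95.3,240.7),tab=(234.6,163.9)); b=dict(vent=(258,119.5),screw_axis=(188.8,97.4),tab=(264.5,57.3))
for q in a:
    r1=ray('w',L['d'],a[q],L['s']); r2=ray('w',V['d'],b[q],V['s']); print(q,tri([r1,r2]).round(4), np.degrees(np.arccos(r1[1]@r2[1])))
t=L['d']['tool_from_camera']; print(np.array(t).round(4).tolist(), np.round(L['s']['ee_pos'],4), np.round(V['s']['ee_pos'],4))
E
```

```text
[[326.1, 0.0, 250.6], [0.0, 326.1, 190.3], [0.0, 0.0, 1.0]]
0 [251.  229.3]
-0.03 [251.  253.1]
vent [ 0.5378 -0.0579  0.1574] 23.240291855304722
screw_axis [0.5296 0.0221 0.1946] 27.732130710592322
tab [ 0.6021 -0.0326  0.1867] 18.239008934831134
[[-0.0005, -0.9522, -0.3056, 0.0844], [1.0, -0.0003, -0.0007, -0.0001], [0.0005, -0.3056, 0.9522, -0.1842], [0.0, 0.0, 0.0, 1.0]] [ 0.5664 -0.058   0.1766] [ 0.4937 -0.0696  0.3806]
```

The wrist view shows the fingertips at (393,360) by the vent and the peg still at (370,260), so the fingers passed over the peg. The tips' row and spread in the picture put them about 18 mm above the TCP point. I'll go back to the open side of the peg and lower further while watching the force.

```bash
python3 -m jog '[{"wx":0,"wy":0,"wz":0,"tx":0,"ty":0,"tz":-3,"hand":0},{"wx":0,"wy":0,"wz":0,"tx":3.7,"ty":-0.3,"tz":0,"hand":0},{"wx":0,"wy":0,"wz":0,"tx":3.7,"ty":-0.4,"tz":0,"hand":0},{"wx":0,"wy":0,"wz":0,"tx":0,"ty":0,"tz":2.5,"hand":0},{"wx":0,"wy":0,"wz":0,"tx":0,"ty":0,"tz":0.7,"hand":0},{"wx":0,"wy":0,"wz":0,"tx":0,"ty":0,"tz":0.4,"hand":0},{"wx":0,"wy":0,"wz":0,"tx":0,"ty":0,"tz":0,"hand":0}]'
python3 -m jog '[{"wx":0,"wy":0,"wz":0,"tx":0,"ty":0,"tz":0.3,"hand":0},{"wx":0,"wy":0,"wz":0,"tx":0,"ty":0,"tz":0,"hand":0}]'
python3 -m jog '[{"wx":0,"wy":0,"wz":0,"tx":0,"ty":0,"tz":0.3,"hand":0},{"wx":0,"wy":0,"wz":0,"tx":0,"ty":0,"tz":0,"hand":0}]'
```

```text
clock: 9.65
ee_pos: [0.6299, -0.0202, 0.171]
eef_rot: [3.063, 0.695, 0.001]
wrist_force: [0.0, 0.3, 0.4]
finger_gap: 0.0007
grasp_force: 0.0
clock: 9.9
ee_pos: [0.6299, -0.02, 0.1678]
eef_rot: [3.063, 0.696, 0.001]
wrist_force: [-0.5, -0.1, -0.4]
finger_gap: 0.0004
grasp_force: 0.0
clock: 10.15
ee_pos: [0.6297, -0.0198, 0.1643]
eef_rot: [-3.064, -0.696, 0.001]
wrist_force: [0.2, 0.4, -0.0]
finger_gap: 0.0004
grasp_force: 0.0
```

```bash
python3 -m jog '[{"wx":0,"wy":0,"wz":0,"tx":0,"ty":0,"tz":0.2,"hand":0},{"wx":0,"wy":0,"wz":0,"tx":0,"ty":0,"tz":0,"hand":0}]' | sed -n 2,4p
python3 -m jog '[{"wx":0,"wy":0,"wz":0,"tx":0,"ty":0,"tz":0.2,"hand":0},{"wx":0,"wy":0,"wz":0,"tx":0,"ty":0,"tz":0,"hand":0}]'| sed -n 2,4p
python3 look2.py w5.png
```

```text
ee_pos: [0.6298, -0.0198, 0.1623]
eef_rot: [-3.063, -0.696, 0.0]
wrist_force: [-0.6, -0.6, -0.5]
ee_pos: [0.6298, -0.0198, 0.1603]
eef_rot: [-3.063, -0.696, 0.0]
wrist_force: [-0.6, -0.2, 0.2]
vent [242.6 357.5] 0.65 [ 0.5372 -0.0576  0.16  ]
lid_grip [ 23.8 339.5] 0.93 [0.5214 0.0753 0.19  ]
screw_axis [109.  365.1] 0.65 [0.5282 0.0244 0.193 ]
tab [250.8 299.9] 0.57 [ 0.6032 -0.0324  0.19  ]
```

View pics/w5.png

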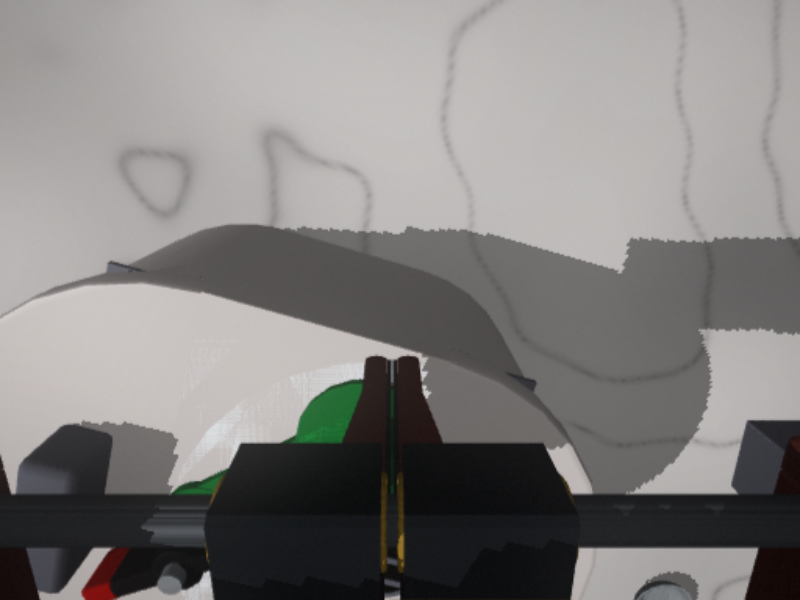

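The shadow and tip geometry give fingertips about 20 mm above the reported TCP, so they now sit at about z = 0.180. The view shows the tips at (393,360), lined up with the hidden peg. I'll lower 6 mm and push the peg round most of the arc.

```bash
python3 -m jog '[{"wx":0,"wy":0,"wz":0,"tx":0,"ty":0,"tz":0.6,"hand":0},{"wx":0,"wy":0,"wz":0,"tx":-0.7,"ty":0,"tz":0,"hand":0},{"wx":0,"wy":0,"wz":0,"tx":-0.6,"ty":0,"tz":0,"hand":0},{"wx":0,"wy":0,"wz":0,"tx":-0.75,"ty":0.3,"tz":0,"hand":0},{"wx":0,"wy":0,"wz":0,"tx":-0.75,"ty":0.25,"tz":0,"hand":0},{"wx":0,"wy":0,"wz":0,"tx":-0.75,"ty":0.2,"tz":0,"hand":0},{"wx":0,"wy":0,"wz":0,"tx":-0.8,"ty":0.1,"tz":0,"hand":0},{"wx":0,"wy":0,"wz":0,"tx":-0.8,"ty":0.05,"tz":0,"hand":0},{"wx":0,"wy":0,"wz":0,"tx":-0.8,"ty":0.05,"tz":0,"hand":0},{"wx":0,"wy":0,"wz":0,"tx":-0.75,"ty":-0.1,"tz":0,"hand":0},{"wx":0,"wy":0,"wz":0,"tx":-0.5,"ty":-0.1,"tz":0,"hand":0},{"wx":0,"wy":0,"wz":0,"tx":0,"ty":0,"tz":0,"hand":0}]'
python3 look2.py w6.png
```

```text
clock: 12.4
ee_pos: [0.5677, -0.0576, 0.1546]
eef_rot: [-3.063, -0.696, 0.001]
wrist_force: [0.1, -0.4, 0.3]
finger_gap: 0.0002
grasp_force: 0.0
vent [231.8 267.8] 0.75 [ 0.5411 -0.0571  0.16  ]
screw_axis [ 73.9 263.5] 0.7 [0.5278 0.0226 0.193 ]
```

```bash
for i in 1 2; do :; done; python3 -m jog '[{"wx":0,"wy":0,"wz":0,"tx":-0.5,"ty":-0.1,"tz":0,"hand":0},{"wx":0,"wy":0,"wz":0,"tx":0,"ty":0,"tz":0,"hand":0}]'|sed -n 2,4p
python3 -m jog '[{"wx":0,"wy":0,"wz":0,"tx":-0.3,"ty":-0.1,"tz":0,"hand":0},{"wx":0,"wy":0,"wz":0,"tx":0,"ty":0,"tz":0,"hand":0}]'|sed -n 2,4p
python3 -m jog '[{"wx":0,"wy":0,"wz":0,"tx":-0.2,"ty":-0.1,"tz":0,"hand":0},{"wx":0,"wy":0,"wz":0,"tx":0,"ty":0,"tz":0,"hand":0}]'|sed -n 2,4p
```

```text
ee_pos: [0.5628, -0.059, 0.1545]
eef_rot: [3.064, 0.696, -0.001]
wrist_force: [-0.5, -0.6, 0.3]
ee_pos: [0.5598, -0.0594, 0.1546]
eef_rot: [3.063, 0.696, -0.0]
wrist_force: [0.3, -0.0, 0.1]
ee_pos: [0.5577, -0.0593, 0.1546]
eef_rot: [3.063, 0.696, -0.0]
wrist_force: [0.0, -0.1, -0.5]
```

View pics/w6.png

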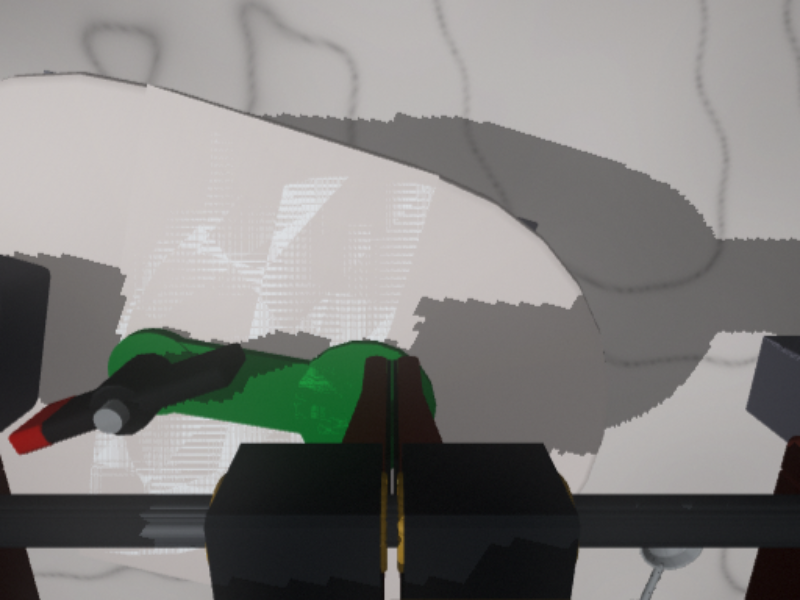

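The view shows the flap well swung, its disc around (370,400) under the fingers, nearly at the vent, and the wings unmoved. I'll continue in small steps until the force shows the stop.

```bash
python3 -m jog '[{"wx":0,"wy":0,"wz":0,"tx":-0.2,"ty":-0.05,"tz":0,"hand":0},{"wx":0,"wy":0,"wz":0,"tx":0,"ty":0,"tz":0,"hand":0}]'|sed -n '2p;4p'
python3 -m jog '[{"wx":0,"wy":0,"wz":0,"tx":-0.2,"ty":-0.05,"tz":0,"hand":0},{"wx":0,"wy":0,"wz":0,"tx":0,"ty":0,"tz":0,"hand":0}]'|sed -n '2p;4p'
```

```text
ee_pos: [0.5571, -0.0594, 0.1548]
wrist_force: [5.1, 0.6, -2.9]
ee_pos: [0.5554, -0.0602, 0.1549]
wrist_force: [6.2, 0.2, -2.8]
```

The stop was reached at the predicted place, with 5–6 N. I'll back off, lift, and check that neither the flap nor the caddy shifted.

```bash
python3 -m jog '[{"wx":0,"wy":0,"wz":0,"tx":1.5,"ty":0,"tz":0,"hand":0},{"wx":0,"wy":0,"wz":0,"tx":0,"ty":0,"tz":-4,"hand":0},{"wx":0,"wy":0,"wz":0,"tx":-4,"ty":-2,"tz":-4,"hand":0},{"wx":0,"wy":0,"wz":0,"tx":-4,"ty":-2,"tz":-4,"hand":0},{"wx":0,"wy":0,"wz":0,"tx":0,"ty":0,"tz":0,"hand":0},{"wx":0,"wy":0,"wz":0,"tx":0,"ty":0,"tz":0,"hand":0}]'|sed -n '1,2p;4p'
python3 look2.py w7.png
```

```text
clock: 14.65
ee_pos: [0.4783, -0.052, 0.2744]
wrist_force: [0.1, -0.3, 0.6]
vent [284.8 125.5] 0.6 [ 0.5367 -0.0581  0.16  ]
lid_grip [125.4  74.6] 0.81 [0.5197 0.0758 0.19  ]
screw_axis [193.3  97. ] 0.79 [0.5273 0.0214 0.193 ]
tab [304.4 131.5] 0.97 [ 0.5411 -0.0705  0.19  ]
```

View pics/w7.png

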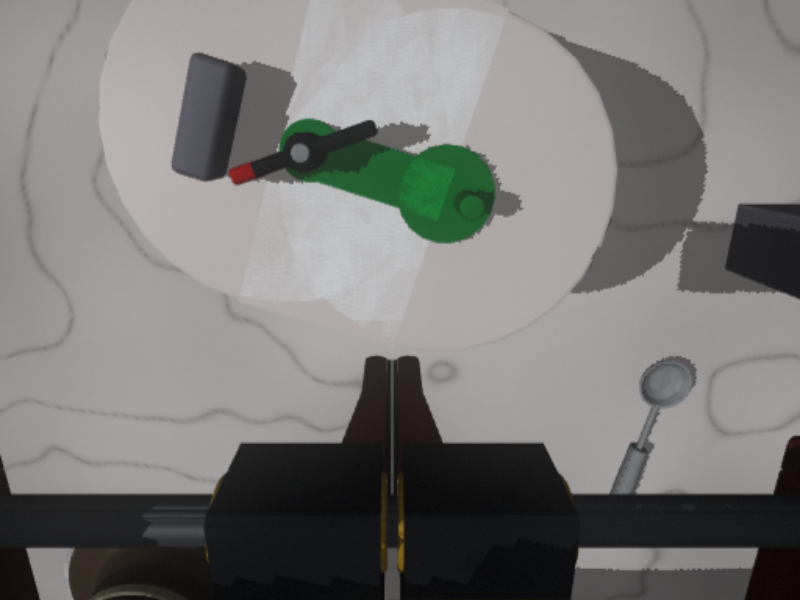

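The view shows the flap centred over the vent and the peg at (470,205) on the caddy's centre line. The screw is at (300,153), the red end at (240,175) and the black end at (375,128), and the caddy is unmoved. Next I'll compute the stroke path in tool steps.

```bash
cat > plan.py <<'E'
from h import *
import sys
def steps(S,ang,rho,start=None):
    s=status.sense(); M=R.from_rotvec(s['eef_rot']).as_matrix()[:2,:2]
    p=np.array(s['ee_pos'][:2]) if start is None else start
    for a,r in zip(ang,rho):
        t=np.array(S)+r*np.array([np.cos(np.radians(a)),np.sin(np.radians(a))]); print(a,(M.T@(t-p)*100).round(2),end='; '); p=t
    print('z',s['ee_pos'][2])
E
python3 - <<'E'
from h import *
from plan import steps
L=np.load('pics/last.npy',allow_pickle=True).item()
a,b=[atz(ray('w',L['d'],p,L['s']),.193) for p in [(153.6,112),(240,81.9)]]
print(a,b,(a+b)/2,np.linalg.norm(a-b),np.degrees(np.arctan2(*(a-b)[1::-1])))
steps((.528,.022),[0]+list(range(-10,-176,-15)),[.032]+[.03]*12)
E
```

```text
[0.50311333 0.04548163 0.193     ] [ 0.55329656 -0.00683005  0.193     ] [0.52820494 0.01932579 0.193     ] 0.07249046551741045 133.81034469700177
0 [10.59 -3.12]; -10 [-0.45  0.36]; -25 [-0.54  0.57]; -40 [-0.67  0.41]; -55 [-0.75  0.23]; -70 [-0.78  0.03]; -85 [-0.76 -0.18]; -100 [-0.69 -0.37]; -115 [-0.57 -0.54]; -130 [-0.41 -0.67]; -145 [-0.23 -0.75]; -160 [-0.03 -0.78]; -175 [ 0.18 -0.76]; z 0.2733002397566861
```

```bash
python3 -m jog '[{"wx":0,"wy":0,"wz":0,"tx":5.3,"ty":-1.6,"tz":0,"hand":0},{"wx":0,"wy":0,"wz":0,"tx":5.3,"ty":-1.5,"tz":0,"hand":0},{"wx":0,"wy":0,"wz":0,"tx":0,"ty":0,"tz":4,"hand":0},{"wx":0,"wy":0,"wz":0,"tx":0,"ty":0,"tz":3,"hand":0},{"wx":0,"wy":0,"wz":0,"tx":0,"ty":0,"tz":2.5,"hand":0},{"wx":0,"wy":0,"wz":0,"tx":0,"ty":0,"tz":2.3,"hand":0},{"wx":0,"wy":0,"wz":0,"tx":0,"ty":0,"tz":0,"hand":0}]'|sed -n '1,2p;4p'
python3 -m jog '[{"wx":0,"wy":0,"wz":0,"tx":-0.45,"ty":0.36,"tz":0,"hand":0},{"wx":0,"wy":0,"wz":0,"tx":-0.54,"ty":0.57,"tz":0,"hand":0},{"wx":0,"wy":0,"wz":0,"tx":-0.67,"ty":0.41,"tz":0,"hand":0}]'|sed -n '1,2p;4p'
```

```text
clock: 15.78
ee_pos: [0.5588, 0.0216, 0.1542]
wrist_force: [0.4, -0.5, 0.6]
clock: 16.15
ee_pos: [0.5514, 0.002, 0.1574]
wrist_force: [2.4, 2.1, 0.6]
```

```bash
python3 -m jog '[{"wx":0,"wy":0,"wz":0,"tx":-0.75,"ty":0.23,"tz":0,"hand":0},{"wx":0,"wy":0,"wz":0,"tx":-0.78,"ty":0.03,"tz":0,"hand":0},{"wx":0,"wy":0,"wz":0,"tx":-0.76,"ty":-0.18,"tz":0,"hand":0},{"wx":0,"wy":0,"wz":0,"tx":-0.69,"ty":-0.37,"tz":0,"hand":0}]'|sed -n '1,2p;4p'
python3 -m jog '[{"wx":0,"wy":0,"wz":0,"tx":-0.57,"ty":-0.54,"tz":0,"hand":0},{"wx":0,"wy":0,"wz":0,"tx":-0.41,"ty":-0.67,"tz":0,"hand":0},{"wx":0,"wy":0,"wz":0,"tx":-0.23,"ty":-0.75,"tz":0,"hand":0},{"wx":0,"wy":0,"wz":0,"tx":-0.03,"ty":-0.78,"tz":0,"hand":0},{"wx":0,"wy":0,"wz":0,"tx":0.18,"ty":-0.76,"tz":0,"hand":0},{"wx":0,"wy":0,"wz":0,"tx":0,"ty":0,"tz":0,"hand":0}]'|sed -n '1,2p;4p'
```

```text
clock: 16.65
ee_pos: [0.5222, -0.0082, 0.1566]
wrist_force: [1.4, -1.0, 0.1]
clock: 17.4
ee_pos: [0.4977, 0.0203, 0.1564]
wrist_force: [0.6, 0.2, -0.2]
```

```bash
python3 -m jog '[{"wx":0,"wy":0,"wz":0,"tx":-0.3,"ty":0.7,"tz":0,"hand":0},{"wx":0,"wy":0,"wz":0,"tx":0,"ty":0,"tz":-6,"hand":0},{"wx":0,"wy":0,"wz":0,"tx":-2.3,"ty":2.5,"tz":-3,"hand":0},{"wx":0,"wy":0,"wz":0,"tx":-2.3,"ty":2.4,"tz":-3,"hand":0},{"wx":0,"wy":0,"wz":0,"tx":0,"ty":0,"tz":0,"hand":0},{"wx":0,"wy":0,"wz":0,"tx":0,"ty":0,"tz":0,"hand":0}]'|sed -n '1,2p;4p'
cat > red.py <<'E'
from h import *
L=np.load('pics/last.npy',allow_pickle=True).item(); im=L['d']['image'].astype(int)
m=((im[...,2]>70)&(im[...,2]>2.5*im[...,1])&(im[...,2]>2.5*im[...,0])).astype(np.uint8); m[280:]=0
n,lab,st,c=cv2.connectedComponentsWithStats(m)
for i in range(1,n):
    if st[i,4]>15:
        p=atz(ray('w',L['d'],c[i],L['s']),.191); S=np.array([.528,.022]); d=p[:2]-S
        print('red',st[i,4],c[i].round(1),p.round(4),'r',np.linalg.norm(d).round(4),'ang',np.degrees(np.arctan2(d[1],d[0])).round(1))
E
python3 look2.py w8.png; python3 red.py
```

```text
clock: 18.15
ee_pos: [0.478, -0.0523, 0.276]
wrist_force: [-0.6, -0.7, 0.2]
vent [284.4 124.3] 0.88 [ 0.537  -0.0577  0.16  ]
lid_grip [128.   72.6] 0.68 [0.5214 0.0748 0.19  ]
screw_axis [194.7  95.1] 0.69 [0.5286 0.021  0.193 ]
tab [302.9 132.9] 0.78 [ 0.5391 -0.0705  0.19  ]
red 142 [228.1  75.5] [0.5532 0.0034 0.191 ] r 0.0313 ang -36.4
```

The red end is now at about -36° and needs to reach about -82°, pointing at the vent. I'll make the second stroke behind the red wing.

```bash
python3 - <<'E'
from plan import *
steps((.528,.0215),[9,-3,-15,-25,-35,-40,-43,-46,-49,-52,-55],[.033]+[.03]*10)
E
```

```text
9 [10.85 -3.48]; -3 [-0.53  0.49]; -15 [-0.36  0.52]; -25 [-0.37  0.37]; -35 [-0.43  0.29]; -40 [-0.23  0.12]; -43 [-0.14  0.06]; -46 [-0.15  0.05]; -49 [-0.15  0.05]; -52 [-0.15  0.04]; -55 [-0.15  0.03]; z 0.275739551453432
```

```bash
python3 -m jog '[{"wx":0,"wy":0,"wz":0,"tx":5.4,"ty":-1.8,"tz":0,"hand":0},{"wx":0,"wy":0,"wz":0,"tx":5.4,"ty":-1.7,"tz":0,"hand":0},{"wx":0,"wy":0,"wz":0,"tx":0,"ty":0,"tz":4,"hand":0},{"wx":0,"wy":0,"wz":0,"tx":0,"ty":0,"tz":3,"hand":0},{"wx":0,"wy":0,"wz":0,"tx":0,"ty":0,"tz":2.5,"hand":0},{"wx":0,"wy":0,"wz":0,"tx":0,"ty":0,"tz":2.5,"hand":0},{"wx":0,"wy":0,"wz":0,"tx":0,"ty":0,"tz":0,"hand":0}]'|sed -n '1,2p;4p'
python3 -m jog '[{"wx":0,"wy":0,"wz":0,"tx":-0.53,"ty":0.49,"tz":0,"hand":0},{"wx":0,"wy":0,"wz":0,"tx":-0.36,"ty":0.52,"tz":0,"hand":0},{"wx":0,"wy":0,"wz":0,"tx":-0.37,"ty":0.37,"tz":0,"hand":0},{"wx":0,"wy":0,"wz":0,"tx":-0.43,"ty":0.29,"tz":0,"hand":0},{"wx":0,"wy":0,"wz":0,"tx":0,"ty":0,"tz":0,"hand":0}]'|sed -n '1,2p;4p'
python3 -m jog '[{"wx":0,"wy":0,"wz":0,"tx":-0.23,"ty":0.12,"tz":0,"hand":0},{"wx":0,"wy":0,"wz":0,"tx":0,"ty":0,"tz":0,"hand":0}]'|sed -n '1,2p;4p'
python3 -m jog '[{"wx":0,"wy":0,"wz":0,"tx":-0.15,"ty":0.06,"tz":0,"hand":0},{"wx":0,"wy":0,"wz":0,"tx":0,"ty":0,"tz":0,"hand":0}]'|sed -n '1,2p;4p'
```

```text
clock: 19.27
ee_pos: [0.5589, 0.026, 0.1545]
wrist_force: [0.6, 0.0, 0.6]
clock: 19.9
ee_pos: [0.5523, 0.0025, 0.1568]
wrist_force: [0.4, 0.3, -0.1]
clock: 20.15
ee_pos: [0.5509, 0.0013, 0.1566]
wrist_force: [0.5, 0.6, 0.6]
clock: 20.4
ee_pos: [0.5497, 0.0001, 0.1565]
wrist_force: [0.8, 1.1, 0.4]
```

```bash
python3 -m jog '[{"wx":0,"wy":0,"wz":0,"tx":-0.15,"ty":0.05,"tz":0,"hand":0},{"wx":0,"wy":0,"wz":0,"tx":0,"ty":0,"tz":0,"hand":0}]'|sed -n '2p;4p'
python3 -m jog '[{"wx":0,"wy":0,"wz":0,"tx":-0.15,"ty":0.05,"tz":0,"hand":0},{"wx":0,"wy":0,"wz":0,"tx":0,"ty":0,"tz":0,"hand":0}]'|sed -n '2p;4p'
```

```text
ee_pos: [0.5485, -0.0012, 0.1565]
wrist_force: [0.5, 1.0, -0.5]
ee_pos: [0.5478, -0.0019, 0.1566]
wrist_force: [3.1, 3.2, -1.1]
```

```bash
python3 -m jog '[{"wx":0,"wy":0,"wz":0,"tx":-0.06,"ty":0.02,"tz":0,"hand":0},{"wx":0,"wy":0,"wz":0,"tx":0,"ty":0,"tz":0,"hand":0},{"wx":0,"wy":0,"wz":0,"tx":0,"ty":0,"tz":0,"hand":0}]'|sed -n '2p;4p'
python3 -m jog '[{"wx":0,"wy":0,"wz":0,"tx":0.8,"ty":-0.6,"tz":0,"hand":0},{"wx":0,"wy":0,"wz":0,"tx":0,"ty":0,"tz":-6,"hand":0},{"wx":0,"wy":0,"wz":0,"tx":-5,"ty":2,"tz":-3,"hand":0},{"wx":0,"wy":0,"wz":0,"tx":-5,"ty":2,"tz":-3,"hand":0},{"wx":0,"wy":0,"wz":0,"tx":0,"ty":0,"tz":0,"hand":0},{"wx":0,"wy":0,"wz":0,"tx":0,"ty":0,"tz":0,"hand":0}]'|sed -n '1,2p;4p'
python3 look2.py w9.png; python3 red.py
```

```text
ee_pos: [0.5477, -0.0019, 0.1567]
wrist_force: [4.5, 3.9, -2.2]
clock: 22.02
ee_pos: [0.4786, -0.0728, 0.2764]
wrist_force: [0.2, 0.4, -0.1]
vent [265.5 114.4] 0.95 [ 0.5381 -0.0589  0.16  ]
lid_grip [101.7  61.4] 0.67 [0.521  0.0755 0.19  ]
tab [278.3 122.5] 0.62 [ 0.5385 -0.0689  0.19  ]
red 144 [207.9  98.3] [ 0.5313 -0.0096  0.191 ] r 0.0318 ang -84.1
```

View pics/w9.png

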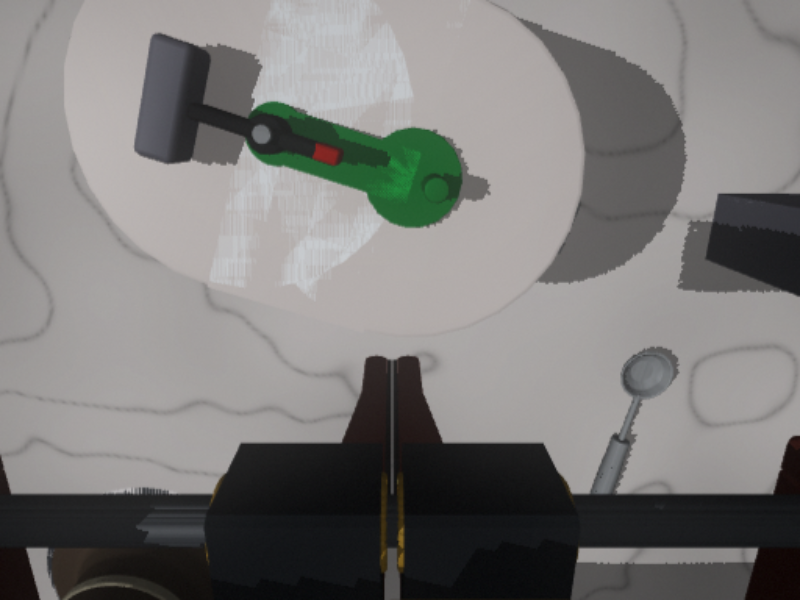

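The view shows the red wing end at (328,154), in line with the flap and pointing at the vent. The disc covers the vent, the caddy is unmoved, and nothing is touching it. The force rose with no further motion on both pushes, so the flap and screw are both at their stops.

```bash
python3 -c "
from station import robot; print(robot.sign_off())"
```

```text
the job is handed in; nothing more can be done
None
```

I pushed the flap shut over the vent to its stop, then turned the wing screw clockwise to its stop with the red end pointing at the vent. The caddy stayed in place to within about 1–2 mm, the jar, dustpan and spoon were not touched, and the job was handed in at about 22 s.

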